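Strip a stud fixture: bayonet wing nut, slotted spacer, bracket

ROBOT

A 7-joint arm with a two-finger parallel gripper is mounted at the origin on a cart in front of the work surface, level with it; the furniture and walls round the work are solid. World frame = base frame: x ahead of the robot, y to its left, z up, the work surface at z = 0. Lengths are in mm, angles in rad, forces in N, time in s.
With the tool pointing down it reaches from about 400 to 875 mm from the base axis. Payload 4.4 kg.
Tool frame: the origin (TCP) lies midway between the tips of the shut fingers; the grasp point (between the pads) lies ctrl.grip_depth behind it (ctrl.grip_depth is the distance from the TCP to the grasp point, in mm); z points along the fingers, y is the line along which they close (so a half turn about z gives the same grasp; the last joint's range is limited). The gripper opens to 85 mm and grips with 20 to 120 N. Pads are 22 mm wide; open, the fingers measure 114 mm over their backs; the gripper's body (76 mm by 85 mm) begins 54 mm behind the grasp point. The pads swing forward as they close: fully open they stand 13 mm farther back than shut.
Start: joints at [-1.304, 0.628, 0.038, 1.517, -0.027, 0.996, -0.02], TCP at [212.325, 614.358, 231.313] pointing down, gripper open.
Joint ranges: [-3.06, 3.06], [-0.37, 2.12], [-1.25, 1.32], [0.18, 2.47], [-1.1, 4.24], [0.23, 1.98], [-2.94, 2.94]. Speed limits (rad/s): [2.57, 2.57, 3.14, 3.14, 3.14, 3.14, 3.14].

INTERFACE

Orientations are given as [roll, pitch, yaw] about the fixed x, y, z axes, in that order (R = Rz(yaw) Ry(pitch) Rx(roll)).
In Python, from cell import ctrl gives the robot as it stands.
- The arm moves only by the tool carry_out, never from a script. Its argument "deltas" is one flat list of numbers, 7 for each row, row after row: the turn, a rotation vector about the tool's x, y, z in degrees, then the shift along the tool's x, y, z in m, then the closure, from -1 (fully open) to 1 (shut). In form: [wx, wy, wz, dx, dy, dz, claw, wx, wy, wz, dx, dy, dz, claw, ...]. A call has 1 to 12 rows; each row shifts and turns the commanded pose from where the row before left it, along the tool's axes as they then stand; what a row does not reach is not made up. A row lasts 1/8 s, in which the tool goes at most 62.5 mm and 10.7 degrees, less where a joint would pass 70% of its speed; a pose out of reach is approached as far as the arm can. A call with a gripper value outside its range is refused whole. The fingers move at their own pace and stop on an object; the grip force is fixed at half the most. Time passes only in rows, so rows that do not move let the fingers close. It gives the time, the measured TCP pose, the force, the opening and the grip force at its end, in the units of the state.
- ctrl.read_state(): the state, without advancing time (a new reading comes with each control period).
- ctrl.get_image(name): name is "scene" or "side" or "wrist"; returns the picture (480x640x3 uint8, red, green, blue); there is no depth.
- ctrl.calibration(name): a dict with "mtx" (3x3 intrinsics, pixels), "R" (3x3) and "t" (3): a world point X has camera coordinates R X + t. Camera axes: x right, y down, z forward; pixel columns grow to the right and rows downward; lengths in mm; the calibration is good to about 2 mm. A picture is of the moment at which its call begins: read the wrist's pose just before it. calibration takes no time and is no camera call; for the wrist camera it gives the pose at the moment of the call.
- ctrl.finish_job(): hands the job in; it is judged then, once.
The state is a dict: "clock": time; "qpos": joint angles; "qd": joint speeds; "tau": joint torques, N m; "eef_pos": TCP position; "tool_rot": TCP orientation; "force": force on the tool from outside, world axes, zero at the start; "torque": the same for the moment, N m; "width": finger opening in mm; "gripper_force": force on a finger pad.
Only numpy, scipy, OpenCV 4.12 (cv2) and the standard library are available. Lean on these libraries where they do the work, as an engineer would, in place of code of your own. Each camera call takes 0.05 s, during which the arm holds its last target. There are 200 camera calls.

TASK

Strip the stud fixture in order: turn the black wing nut counter-clockwise until it comes up against its stop, lift it off the stud and lay it right side up in the grey tray; then, without lifting it, draw the slotted spacer by its lip along the apron up to the end stop and leave it there; last lift the bracket off the stud and lay it right side up in the tray beside the nut, flat on the tray floor. Do not disturb the tools and boxes lying around.

Things in the scene. Friction and masses are not known exactly. Their poses are not given: they have to be found in the camera images.
- fixture: Stud fixture: aluminium base, x -50..50, y -55..146 mm, 8 thick, fixed on the left plywood riser (riser tops 105 mm above the table). Origin: underside, on the stud's axis; z up, y from the stud along the apron to the end stop, x along the cross pin. The bracket lies along x in a channel y -23..23, floor at z 8 mm; its -y side is open for |x| under 32.
- stud_top (a point): Top centre of the upright stud, 12 mm thick, 55 mm above the fixture's underside. A fixed round cross pin, 10 mm thick, 40 mm long, runs through the stud along the fixture's x, its axis 48.5 mm above the underside.
- end_stop (a point): Foot of the end stop's face, mid-width, on the apron: y 138, z 18 mm in the fixture. The stop is 12 mm high. The apron, flush with the bracket's top, between 6 mm high side rails (|x| from 37 mm), runs from y 23 to 138 mm, with a finger notch next to the stud: x -20..20, y 23..62, down to z 8 mm.
- wing_nut: Black bayonet wing nut: block 62 x 36 x 14 mm (x, y, z), flat y sides. Origin: centre of the block's underside, 28 mm above the fixture's underside; z up. A 4.5 mm skirt below sits in a pocket of the spacer and holds it. A 52 x 15 mm slot along x lets the cross pin through only when nut x and fixture x are parallel. Block top is 1.5 mm below the pin. About 0.12 kg.
- wing (a point): On the nut's +x wing, 41 mm from its axis, 14 mm above the block's underside. Two upright wings along x, 12 mm thick, reach 52 mm from the axis and 4 to 28 mm above the underside. The nut starts 0.8 to 1.7 rad short; turned counter-clockwise from above (under 2 N at a wing) two ribs hit the pin at a hard stop within 0.15 rad of parallel; then it lifts straight off.
- spacer: Dark steel U-shaped plate under the nut: 70 mm wide (x -35..35), 86 long (y -24..62), 10 thick, on bracket and apron. Origin: underside, at the stud's axis at the start; axes then parallel to the fixture's. The 14.5 mm slot is open at the -y end, so with the nut gone it slides along +y off the stud; it touches the end stop after 76 mm. About 0.2 kg.
- lip (a point): Foot of the inner face of the spacer's pull lip, mid-width, on the spacer's top face at its y 56 mm. The lip is 48 mm wide (x), 6 mm thick and stands 10 mm above the spacer's top, at the +y end; between it and the stud the top face is flat from y 20 mm on.
- bracket: Grey bracket under the spacer: flat bar 140 mm long (x), 44 wide (y), 10 thick, a flange at each end to 20 mm high; a 54 x 16 mm slot at its middle, along x, clears stud and pin. Origin: centre of its underside; z up; starts on the channel floor with its axes parallel to the fixture's. About 0.11 kg.
- parts_tray: Shallow grey open tray, 190 mm (x) by 220 mm (y), rim 18 mm high, walls and floor 5 mm thick, fixed on the right plywood riser. Origin: centre of its underside; z up. Printer gantries with tool heads (160 to 285 mm above the table) stand behind and between the two risers, from world x = 0.39 m on.
- sanding_block: dark sanding block, 45 x 68 x 24 mm; a bystander on the right riser, origin at the centre of its underside
- hex_key_2: angled hex key, 76 mm; a bystander on the left riser, origin at the centre of its underside
- nozzle_box: flat open box of nozzles, 52 x 75 x 12 mm; a bystander on the right riser, origin at the centre of its underside

How it is judged (in metres and radians):
On the way, in this order (a step that is already met when the one before it is completed fails the run):
1. the wing nut is off the stud, spacer and bracket still in place (z of wing_nut in the frame of fixture above 0.058 m and distance of each of spacer, bracket from where it was at the start of the episode below 0.012 m and z of bracket in the frame of fixture below 0.013 m), for 0.1 s.
2. the wing nut lies right side up in the tray, released (x of wing_nut in the frame of parts_tray between -0.09 and 0.09 m and y of wing_nut in the frame of parts_tray between -0.105 and 0.105 m and z of wing_nut in the frame of parts_tray between 0.005 and 0.014 m and angle between wing_nut's own z axis and vertical below 0.15 rad and linear speed of wing_nut below 0.02 m/s and contact force between the fingers and wing_nut below 0.3 N and distance of each of spacer, bracket from where it was at the start of the episode below 0.012 m and z of bracket in the frame of fixture below 0.013 m), for 0.2 s.
3. the spacer is at the end stop, the bracket still on the stud (y of spacer in the frame of fixture above 0.066 m and x of spacer in the frame of fixture between -0.015 and 0.015 m and z of spacer in the frame of fixture below 0.023 m and angle between spacer's own z axis and vertical below 0.06 rad and z of bracket in the frame of fixture below 0.013 m and distance of bracket from where it was at the start of the episode below 0.012 m), for 0.2 s.
At the end, for the whole second after the job is handed in: Wing nut and bracket lie flat (within 0.15 rad) and right side up on the tray floor, released and at rest, neither resting on the rim or on the other; the spacer lies flat on the apron, at most 10 mm short of the end stop and within 15 mm of the middle (x of wing_nut in the frame of parts_tray between -0.09 and 0.09 m and y of wing_nut in the frame of parts_tray between -0.105 and 0.105 m and z of wing_nut in the frame of parts_tray between 0.005 and 0.014 m and angle between each of wing_nut, bracket's own z axis and vertical below 0.15 rad and linear speed of each of wing_nut, bracket, spacer below 0.02 m/s and contact force between the fingers and wing_nut below 0.3 N and x of bracket in the frame of parts_tray between -0.09 and 0.09 m and y of bracket in the frame of parts_tray between -0.105 and 0.105 m and z of bracket in the frame of parts_tray between 0.002 and 0.01 m and contact force between the fingers and bracket below 0.3 N and y of spacer in the frame of fixture above 0.066 m and x of spacer in the frame of fixture between -0.015 and 0.015 m and z of spacer in the frame of fixture below 0.023 m and angle between spacer's own z axis and vertical below 0.06 rad); the robot touches nothing.
It fails at once if the spacer is lifted off the apron (z of spacer in the frame of fixture above 0.03 m).
It fails at once if a bystander is moved more than 30 mm (distance of any of sanding_block, hex_key_2, nozzle_box from where it was at the start of the episode above 0.03 m).
It also fails if it takes over 72 s, if anything falls off the work surface, if the arm or the gripper's body presses on something with over 40 N, if the wrist force passes 120 N, or if a joint passes its speed limit or range.

## Working session

There is one attempt and no reset: what is moved stays moved. The work goes in short steps, Python scripts to look and compute and a tool call to move; the robot and the scene stay as the last step left them, time stands still between calls to the robot, and variables do not carry over. Pictures are saved under pics/ and viewed, at most 10 in all, crops included, and the job is handed in when it is done.

Besides the shell and the picture viewer there is one more tool, called after "Call:" in YAML: its name, and indented under it one key for each argument. carry_out: Moves the arm, as the interface text tells. Its arguments: {"type":"object","properties":{"deltas":{"type":"array"}},"required":["deltas"]}

```bash
mkdir -p pics; ls; python3 - <<'E'
from cell import ctrl
import cv2,numpy as np
s=ctrl.read_state();print({k:np.round(v,3).tolist() for k,v in s.items()},ctrl.grip_depth)
for n in("scene","side","wrist"):
    c=ctrl.calibration(n);print(n,{k:np.round(np.array(v),4).tolist() for k,v in c.items()})
    np.savez(f"{n}0.npz",**c);cv2.imwrite(f"pics/{n}0.png",ctrl.get_image(n)[:,:,::-1])
E
```

```text
pics
{'clock': 0.0, 'qpos': [-1.304, 0.629, 0.038, 1.518, -0.027, 0.996, -0.02], 'qd': [0.002, -0.0, -0.001, -0.0, 0.001, 0.0, -0.002], 'tau': [-0.001, -56.339, 1.226, -19.345, 0.011, 0.01, -0.0], 'eef_pos': [212.132, 613.74, 230.376], 'tool_rot': [-3.14, 0.0, 2.809], 'force': [0.03, -0.831, 0.247], 'torque': [0.02, -0.047, 0.012], 'gripper_force': 0.0, 'width': 85.707} 18.700000000000003
scene {'mtx': [[607.3683, 0.0, 313.6441], [0.0, 607.3683, 236.2292], [0.0, 0.0, 1.0]], 'R': [[0.7886, -0.6149, 0.0079], [-0.376, -0.4924, -0.7849], [0.4865, 0.616, -0.6195]], 't': [-315.2683, 288.4116, 1686.6603]}
side {'mtx': [[601.8493, 0.0, 322.6248], [0.0, 601.8493, 238.17], [0.0, 0.0, 1.0]], 'R': [[-0.9989, 0.0457, -0.0038], [0.0234, 0.4382, -0.8986], [-0.0394, -0.8977, -0.4388]], 't': [386.606, 147.7723, 1597.6533]}
wrist {'mtx': [[364.1617, 0.0, 320.2155], [0.0, 364.1617, 239.888], [0.0, 0.0, 1.0]], 'R': [[0.3259, 0.9454, -0.0019], [0.9125, -0.314, 0.2624], [0.2474, -0.0872, -0.965]], 't': [-649.154, -35.304, 378.2083]}
```

View pics/scene0.png

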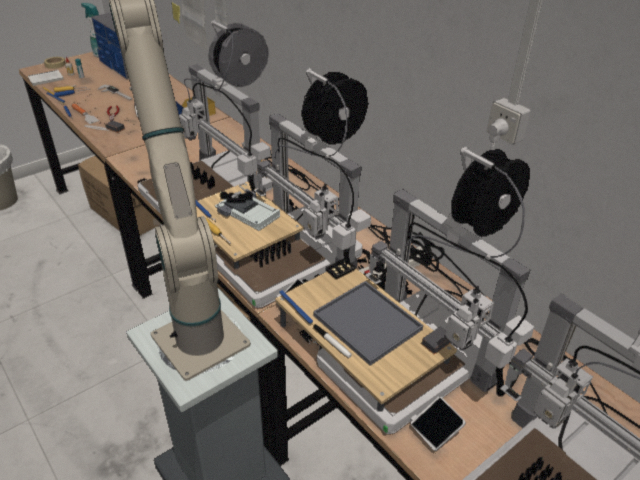

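View pics/wrist0.png

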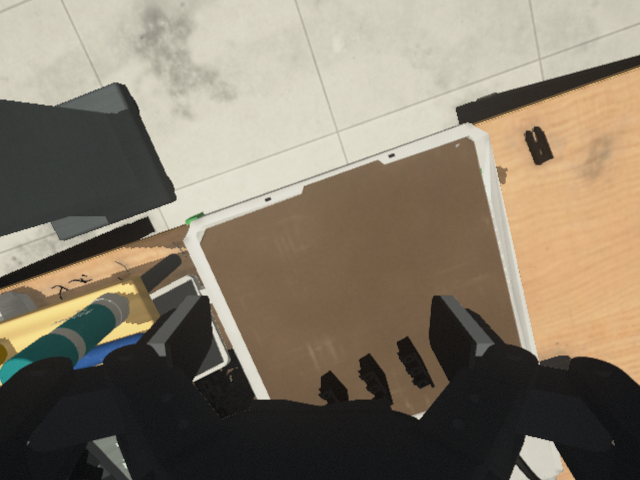

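View pics/side0.png

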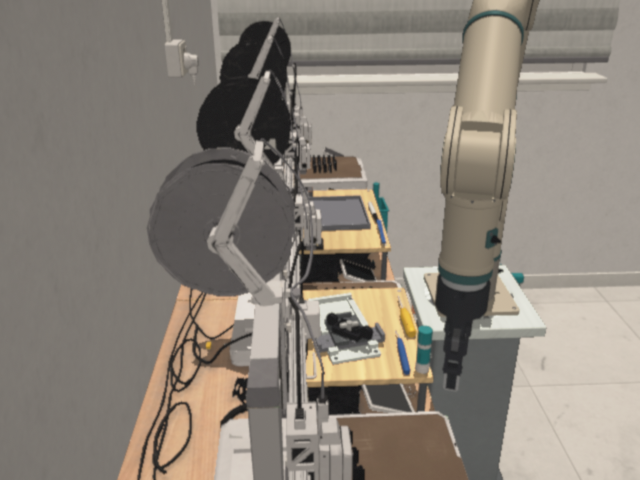

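The scene view shows the fixture near (245,205) on the left riser and the tray near (367,320). In the side view the fixture is near (350,328). I'll enlarge both and work out rough positions.

```bash
cat > h.py <<'E'
import numpy as np,cv2
from scipy.spatial.transform import Rotation as Ro
def ray(c,p):
    R=np.array(c["R"]);t=np.array(c["t"]);d=R.T@np.linalg.inv(c["mtx"])@np.array([p[0],p[1],1.]);return -R.T@t,d/np.linalg.norm(d)
def onz(c,p,z):
    o,d=ray(c,p);return o+d*(z-o[2])/d[2]
def proj(c,X):
    q=np.array(c["mtx"])@(np.array(c["R"])@np.array(X,float)+np.array(c["t"]));return q[:2]/q[2]
def tri(obs):
    A=np.zeros((3,3));b=np.zeros(3)
    rs=[ray(c,p) for c,p in obs]
    for o,d in rs:
        M=np.eye(3)-np.outer(d,d);A+=M;b+=M@o
    X=np.linalg.solve(A,b);return X,[float(np.linalg.norm((np.eye(3)-np.outer(d,d))@(X-o))) for o,d in rs]
E
python3 - <<'E'
from h import *
S={n:np.load(n+"0.npz") for n in("scene","side","wrist")}
print("stud",onz(S["scene"],(243,200),150),onz(S["side"],(350,328),150))
print("tray",[onz(S["scene"],p,123).round() for p in((361,281),(424,326),(371,362),(315,314))])
print("riser",[onz(S["scene"],p,105).round() for p in((301,233),(232,258),(165,203),(356,268),(465,345),(392,397),(279,305))])
T=Ro.from_euler('xyz',[-3.14,0,2.809]).as_matrix();o=ray(S["wrist"],(320,240))
print("cam in tool",T.T@(o[0]-[212,614,230]),T.T@o[1])
a=cv2.imread("pics/scene0.png")[175:265,165:310];b=cv2.imread("pics/side0.png")[280:390,280:440]
c=cv2.imread("pics/scene0.png")[255:405,270:480]
a=cv2.resize(a,(400,300),interpolation=3);b=cv2.resize(b,(400,300),interpolation=3);c=cv2.resize(c,(400,300),interpolation=3)
cv2.imwrite("pics/crops.png",np.vstack([np.hstack([a,b]),np.hstack([c,c*0])]))
E
```

```text
stud [353.88863466 313.68599961 150.        ] [348.41196982 359.04755387 150.        ]
tray [array([ 421., -187.,  123.]), array([ 437., -414.,  123.]), array([ 248., -419.,  123.]), array([ 240., -209.,  123.])]
riser [array([433., 108., 105.]), array([198., 136., 105.]), array([171., 512., 105.]), array([ 461., -122.,  105.]), array([ 486., -513.,  105.]), array([ 228., -516.,  105.]), array([ 194., -109.,  105.])]
cam in tool [ 6.55174617e+01  2.97244618e-02 -1.42975441e+02] [-2.62671107e-01 -7.28757475e-04  9.64885153e-01]
```

View pics/crops.png

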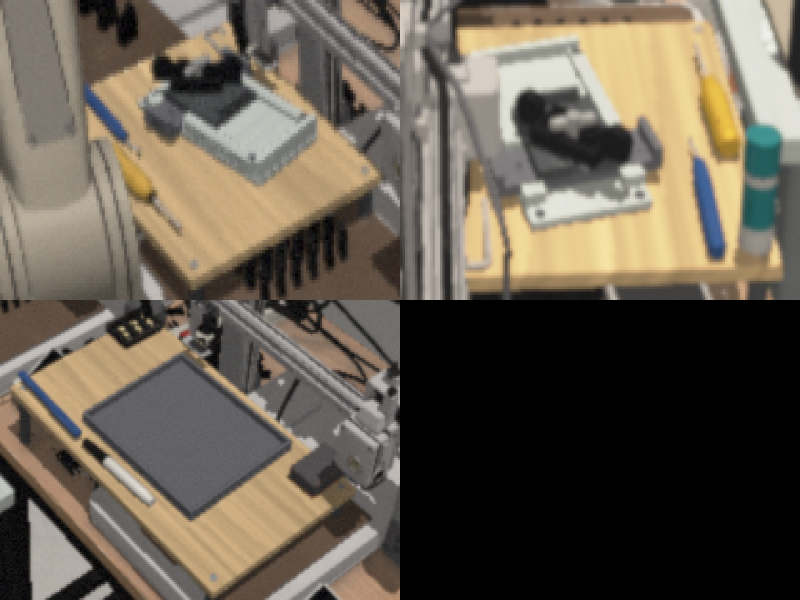

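The enlarged crops show the nut near (197,75) in the top-left crop, with its wings roughly crosswise. The end stop faces the tray, so fixture +y is about world -y. The tray is empty and about aligned with the world axes. Next I'll move the wrist camera over the fixture.

Call:
carry_out:
  deltas: [0, 0, 0, -0.01, -0.01, -0.04, -1, 0, 0, 0, -0.035, -0.035, -0.02, -1, 0, 0, 0, -0.035, -0.035, -0.02, -1, 0, 0, 0, -0.035, -0.035, -0.02, -1, 0, 0, 0, -0.035, -0.035, 0, -1, 0, 0, 0, -0.035, -0.035, 0, -1, 0, 0, 0, -0.033, -0.024, 0, -1, 0, 0, 0, 0, 0, 0, -1, 0, 0, 0, 0, 0, 0, -1]

```text
clock: 1.27
eef_pos: [349.6, 346.2, 331.2]
tool_rot: [3.141, -0.001, 2.809]
force: [-1.2, 0.9, 0.2]
width: 85.4
gripper_force: 0.0
```

```bash
cat >> h.py <<'E'
def snap(n):
    from cell import ctrl
    s=ctrl.read_state();c=ctrl.calibration("wrist");i=ctrl.get_image("wrist")[:,:,::-1]
    cv2.imwrite(f"pics/{n}.png",i);np.savez(n+".npz",**c)
    print(s["clock"],s["eef_pos"],s["tool_rot"],np.round(s["qpos"],2),s["force"])
    return i,c,s
E
python3 -c "
from h import *
snap('w1')"
```

```text
1.275 [349.59568036 346.17787851 331.23895332] [ 3.14127739e+00 -7.64677859e-04  2.80915304e+00] [-0.91  0.29  0.1   1.81 -0.03  1.05  0.44] [-1.1745343   0.85858897  0.16243512]
```

Call:
carry_out:
  deltas: [0, 0, 0, 0, -0.04, 0, -1, 0, 0, 0, 0, -0.04, 0, -1, 0, 0, 0, 0, 0, 0, -1, 0, 0, 0, 0, 0, 0, -1]

```text
clock: 1.82
eef_pos: [323.8, 271.6, 331.5]
tool_rot: [3.14, 0.0, 2.811]
force: [0.1, -0.2, 0.6]
width: 85.5
gripper_force: 0.0
```

```bash
python3 -c "
from h import *
snap('w2')
a=cv2.imread('pics/w1.png');b=cv2.imread('pics/w2.png')
cv2.imwrite('pics/w12.png',np.hstack([a[20:480,120:520],b[20:480,120:520]]))"
```

```text
1.825 [323.78022835 271.56433812 331.53253938] [3.14022154e+00 1.28503797e-04 2.81092706e+00] [-0.86  0.18  0.11  1.96 -0.02  1.    0.51] [ 0.07372281 -0.18222597  0.57939883]
```

View pics/w12.png

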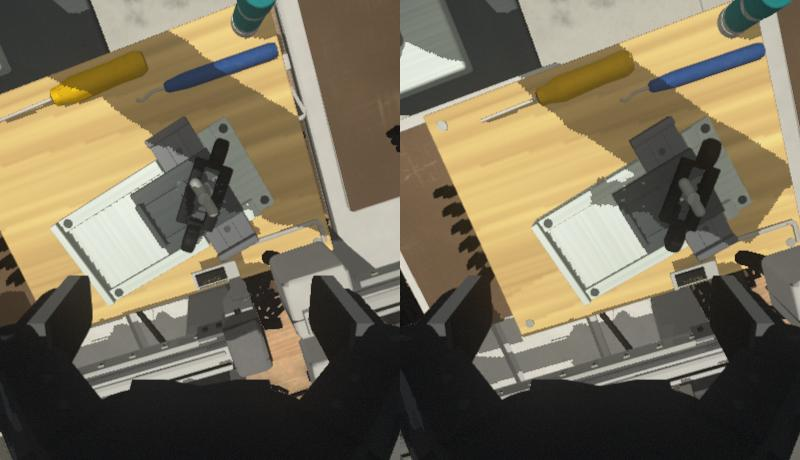

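Both views show the same things, and I'm giving positions in the left half of the picture. Nut wing tips are at about (221,143) and (190,246), and the stud and pin at (204,195). Base holes are at (223,127), (265,200), (117,293) and (68,225). The hex key is at (300,228), close to the bracket. Next I'll triangulate these.

```bash
cat > m.py <<'E'
from h import *
I=[cv2.imread(f'pics/w{k}.png') for k in(1,2)];C=[np.load(f'w{k}.npz') for k in(1,2)]
def hole(i,p,r=6):
    g=cv2.cvtColor(I[i],6).astype(float);x,y=p;w=g[y-r:y+r+1,x-r:x+r+1];m=np.clip(np.median(w)-12-w,0,None)
    yy,xx=np.mgrid[-r:r+1,-r:r+1];return (x+(m*xx).sum()/m.sum(),y+(m*yy).sum()/m.sum())
H1=[(223,127),(265,200),(117,293),(68,225)];H2=[(705,127),(743,200),(594,292),(546,224)]
for a,b in zip(H1,H2):
    pa=hole(0,(a[0]+120,a[1]+20));pb=hole(1,(b[0]-280,b[1]+20))
    X,e=tri([(C[0],pa),(C[1],pb)]);print("hole",np.round(pa,1),np.round(pb,1),X.round(1),np.round(e,1))
for i,c0 in((0,(325,215)),(1,(412,215))):
    hsv=cv2.cvtColor(I[i],40);g=hsv[...,2]
    m=((g<38)*255).astype(np.uint8);z=np.zeros_like(m);cv2.circle(z,c0,75,255,-1);m&=z
    n,l,st,ce=cv2.connectedComponentsWithStats(m);k=[(st[j,4],j) for j in range(1,n)];print(sorted(k)[-4:])
    for _,j in sorted(k)[-3:]:
        q=np.argwhere(l==j)[:,::-1].astype(np.float32);print(st[j],ce[j].round(1),cv2.minAreaRect(q))
    cv2.imwrite(f'pics/m{i}.png',m)
a=[cv2.resize(I[i][c[1]-70:c[1]+70,c[0]-55:c[0]+55],(392,500),interpolation=2) for i,c in((0,(325,215)),(1,(412,215)))]
cv2.imwrite('pics/z.png',np.hstack([np.clip(x*1.8,0,255).astype(np.uint8) for x in a]))
E
python3 m.py
```

```text
hole [342.8 148. ] [424.8 148. ] [300.6 386.2 113.3] [0. 0.]
hole [384.2 219.3] [461.9 219.2] [380.6 404.1 113.2] [0.1 0.1]
hole [237.  313.1] [313.6 311.9] [420.4 231.7 132.5] [0.5 0.5]
hole [187.  244.1] [266.6 243.6] [337.5 211.1 127. ] [0.1 0.1]
[(np.int32(20), 7), (np.int32(33), 6), (np.int32(133), 3), (np.int32(967), 1)]
[310 238  15   6  33] [317.6 240.7] ((316.82427978515625, 240.55404663085938), (13.97391414642334, 3.452378749847412), 9.462322235107422)
[305 206  10  28 133] [309.5 218.8] ((309.42132568359375, 219.6015167236328), (8.478399276733398, 26.931385040283203), 4.085616588592529)
[313 159  39  70 967] [336.6 188.7] ((340.6323547363281, 192.22059631347656), (59.68151092529297, 42.017154693603516), 59.03623962402344)
[(np.int32(2), 7), (np.int32(2), 8), (np.int32(16), 6), (np.int32(2330), 1)]
[419 288   2   1   2] [419.5 288. ] ((419.5, 288.0), (1.0, 0.0), 180.0)
[455 271   7   6  16] [457.8 273.2] ((457.7500305175781, 273.25), (1.4142134189605713, 7.77817440032959), 45.0)
[ 379  159   61  104 2330] [409.2 211. ] ((409.6632385253906, 210.75155639648438), (40.84971237182617, 110.49090576171875), 20.772254943847656)
```

View pics/z.png

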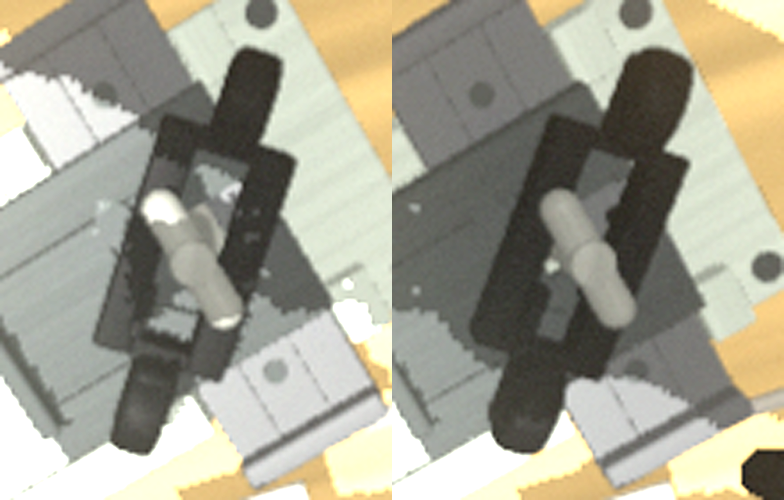

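The zoom shows the pin lying along fixture x. Its ends are at about (158,206) and (229,316) on the left, (557,206) and (621,315) on the right. Wing tips are at (258,52) and (133,448) on the left, (668,55) and (518,448) on the right.

```bash
python3 - <<'E'
from h import *
C=[np.load(f'w{k}.npz') for k in(1,2)]
f=392/110
def P(a,b):return tri([(C[0],(270+a[0]/f,145+a[1]/f)),(C[1],(357+(b[0]-392)/f,145+b[1]/f))])
r={}
for n,a,b in(("pinA",(158,206),(557,206)),("pinB",(229,316),(621,315)),("stud",(193,261),(592,259)),("wingA",(258,52),(668,55)),("wingB",(133,448),(518,448)),
 ("blkTL",(165,117),(553,115)),("blkTR",(295,157),(688,157)),("blkBR",(215,380),(602,378)),("blkBL",(96,343),(473,327)),("brkdotA",(103,93),(482,93)),("brkdotB",(275,371),(636,370))):
    X,e=P(a,b);r[n]=X;print(n,X.round(1),np.round(e,1))
S=np.array([340.6,395.2])
u=np.array([-.976,-.2185]);v=np.array([.2185,-.976])
for n in r:print(n,"fix-rel xy from hole mid",((r[n][:2]-S)@u).round(1),((r[n][:2]-S)@v).round(1))
w=r["wingA"]-r["wingB"];print("nut ang",np.degrees(np.arctan2(w[1],w[0])),np.hypot(*w[:2]))
E
```

```text
pinA [335.7 345.7 154.1] [0. 0.]
pinB [368.  353.5 154.5] [0.1 0.1]
stud [350.8 349.7 157.7] [0.3 0.3]
wingA [308.5 380.6 155.2] [0.3 0.3]
wingB [393.1 318.8 156.2] [0. 0.]
blkTL [316.9 353.9 136.4] [0.3 0.3]
blkTR [336.6 381.9 144.8] [0. 0.]
blkBR [383.  344.7 153.6] [0.3 0.3]
blkBL [365.1 317.6 140.4] [2.1 2.1]
brkdotA [306.9 339.8 124.5] [0. 0.]
brkdotB [395.2 359.3 123.4] [0.1 0.1]
pinA fix-rel xy from hole mid 15.6 47.3
pinB fix-rel xy from hole mid -17.6 46.7
stud fix-rel xy from hole mid 0.0 46.6
wingA fix-rel xy from hole mid 34.6 7.2
wingB fix-rel xy from hole mid -34.6 86.0
blkTL fix-rel xy from hole mid 32.2 35.2
blkTR fix-rel xy from hole mid 6.8 12.1
blkBR fix-rel xy from hole mid -30.4 58.6
blkBL fix-rel xy from hole mid -6.9 81.1
brkdotA fix-rel xy from hole mid 45.0 46.7
brkdotB fix-rel xy from hole mid -45.4 46.9
nut ang 143.86294554408036 104.82195967339013
```

```bash
python3 - <<'E'
from h import *
I=[cv2.imread(f'pics/w{k}.png',0) for k in(1,2)];C=[np.load(f'w{k}.npz') for k in(1,2)]
s=cv2.SIFT_create(contrastThreshold=.01);k,d=zip(*[s.detectAndCompute(i,None) for i in I])
o=[]
for m,n in cv2.BFMatcher().knnMatch(d[0],d[1],2):
    if m.distance<.8*n.distance:
        X,e=tri([(C[0],k[0][m.queryIdx].pt),(C[1],k[1][m.trainIdx].pt)])
        if max(e)<1.5 and X[0]>375 and X[2]>140 and X[2]<300:o.append([*X,*k[0][m.queryIdx].pt])
o=np.array(o);print(o[np.argsort(o[:,1])].round().astype(int).tolist())
E
```

```text
[[458, 255, 222, 257, 394], [445, 305, 240, 310, 378], [451, 307, 216, 315, 364], [451, 309, 247, 316, 390], [456, 309, 239, 320, 389], [463, 310, 231, 323, 388], [469, 311, 223, 326, 387], [430, 340, 142, 341, 293], [427, 343, 141, 342, 288], [414, 387, 233, 402, 305]]
```

Call:
carry_out:
  deltas: [0, 0, 0, 0.0136, 0.0318, 0.02, -1, 0, 0, 0, 0.0136, 0.0318, 0.035, 0.3, 0, 0, 0, 0.0136, 0.0317, 0.036, 0.3, 0, 0, 8.6, 0, 0, 0.02, 0.3, 0, 0, 8.6, 0, 0, 0.02, 0.3, 0, 0, 0, 0, 0, 0, 0.3, 0, 0, 0, 0, 0, 0, 0.3, 0, 0, 0, 0, 0, 0, 0.3]

```text
clock: 2.88
eef_pos: [316.9, 374.1, 201.2]
tool_rot: [3.14, -0.0, 2.51]
force: [-0.3, 0.3, 0.3]
width: 29.3
gripper_force: 0.0
```

```bash
cat >> h.py <<'E'
def to(x,y,z,yawdeg):
    from cell import ctrl
    s=ctrl.read_state();T=Ro.from_euler('xyz',s["tool_rot"]).as_matrix()
    G=Ro.from_euler('xyz',[180,0,yawdeg],degrees=True).as_matrix()
    print("t",s["clock"],"at",np.round(s["eef_pos"],1),np.round(np.degrees(s["tool_rot"]),1),"w",round(float(s["width"]),1),"F",np.round(s["force"],1),"q7",np.round(s["qpos"][6],2))
    print("shift mm",(T.T@(np.array([x,y,z])-s["eef_pos"])).round(1),"rot",Ro.from_matrix(T.T@G).as_rotvec(degrees=True).round(1))
E
python3 -c "
from h import *
to(316.2,375,140,143.9)
snap('w3')"
```

```text
t 2.875 at [316.9 374.1 201.2] [179.9  -0.  143.8] w 29.3 F [-0.3  0.3  0.3] q7 0.11
shift mm [ 1.1  0.2 61.2] rot [ 0.1 -0.  -0.1]
2.875 [316.92081604 374.13415155 201.15643765] [ 3.13966268e+00 -2.33949059e-04  2.51009310e+00] [-1.02  0.45  0.14  1.99 -0.09  0.71  0.11] [-0.27313232  0.33155366  0.28608745]
```

View pics/w3.png

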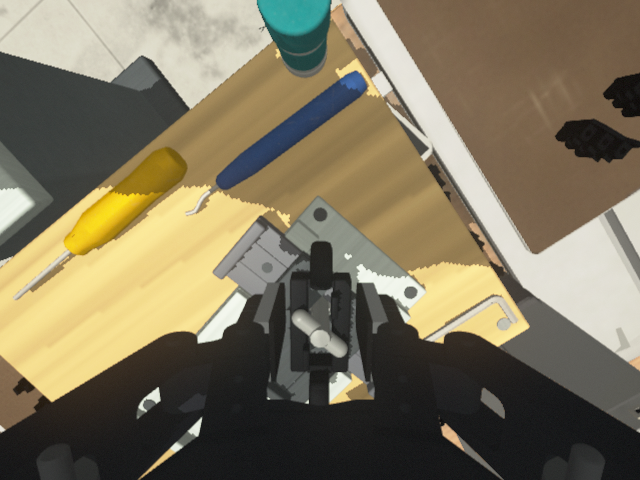

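The wing, near (320,262), sits centred between the fingers. I'll lower over it and begin the turn.

Call:
carry_out:
  deltas: [0, 0, 0, 0.001, 0, 0.03, 0.3, 0, 0, 0, 0, 0, 0.02, 0.3, 0, 0, 0, 0, 0, 0.011, 0.3, 0, 0, 0, 0, 0, 0, 0.3, 0, 0, -8, -0.0004, -0.006, 0, 0.3, 0, 0, -8, -0.0004, -0.006, 0, 0.3, 0, 0, -8, -0.0004, -0.006, 0, 0.3, 0, 0, 0, 0, 0, 0, 0.3, 0, 0, 0, 0, 0, 0, 0.3]

```text
clock: 4.05
eef_pos: [308.7, 358.1, 139.9]
tool_rot: [3.14, 0.0, 2.925]
force: [-0.7, -0.3, 0.2]
width: 30.1
gripper_force: 0.1
```

```bash
python3 -c "
from h import *
a=np.radians(167.9);to(350.9+43*np.cos(a),349.7+43*np.sin(a),140,167.9)"
```

```text
t 4.05 at [308.7 358.1 139.9] [179.9   0.  167.6] w 30.1 F [-0.7 -0.3  0.2] q7 0.43
shift mm [-0.   0.6 -0.1] rot [ 0.1  0.  -0.3]
```

Call:
carry_out:
  deltas: [0, 0, -8, -0.0004, -0.006, 0, 0.3, 0, 0, -8, -0.0004, -0.006, 0, 0.3, 0, 0, -8, -0.0004, -0.006, 0, 0.3, 0, 0, 0, 0, -0.002, 0, 0.3, 0, 0, 0, 0, -0.002, 0, 0.3, 0, 0, 0, 0, -0.001, 0, 0.3, 0, 0, 0, 0, 0, 0, 0.3]

```text
clock: 4.92
eef_pos: [309.2, 335.0, 139.3]
tool_rot: [-3.142, 0.0, -2.938]
force: [-0.2, 1.1, -0.1]
width: 30.5
gripper_force: 0.1
```

```bash
cat > n.py <<'E'
from h import *
a=np.radians(192.5);to(350.9+43*np.cos(a),349.7+43*np.sin(a),140,192.5)
E
python3 n.py
```

```text
t 4.925 at [309.2 335.  139.3] [-180.     0.  -168.3] w 30.5 F [-0.2  1.1 -0.1] q7 0.75
shift mm [-0.8  5.4 -0.7] rot [-0.   0.  -0.8]
```

Call:
carry_out:
  deltas: [0, 0, 0, 0, -0.001, 0, 0.3, 0, 0, 0, 0, -0.001, 0, 0.3, 0, 0, 0, 0, 0, 0, 0.3]

```text
clock: 5.3
eef_pos: [309.6, 332.7, 139.3]
tool_rot: [-3.141, -0.0, -2.937]
force: [0.3, -0.0, -0.3]
width: 29.7
gripper_force: 0.1
```

Call:
carry_out:
  deltas: [0, 0, 0, 0, -0.001, 0, 0.3, 0, 0, 0, 0, -0.001, 0, 0.3, 0, 0, 0, 0, 0, 0, 0.3]

```text
clock: 5.68
eef_pos: [310.0, 330.8, 139.3]
tool_rot: [-3.141, -0.0, -2.937]
force: [-0.0, -0.1, -0.2]
width: 30.0
gripper_force: 0.0
```

Call:
carry_out:
  deltas: [0, 0, 0, 0, -0.001, 0, 0.3, 0, 0, 0, 0, -0.001, 0, 0.3, 0, 0, 0, 0, 0, 0, 0.3]

```text
clock: 6.05
eef_pos: [310.5, 329.2, 139.3]
tool_rot: [3.141, 0.0, -2.937]
force: [0.6, 0.3, -0.4]
width: 29.7
gripper_force: 0.6
```

Call:
carry_out:
  deltas: [0, 0, 0, 0, -0.001, 0, 0.3, 0, 0, 0, 0, -0.001, 0, 0.3, 0, 0, 0, 0, 0, 0, 0.3]

```text
clock: 6.42
eef_pos: [310.7, 328.2, 139.4]
tool_rot: [3.14, 0.001, -2.936]
force: [-1.6, 4.3, -1.6]
width: 30.0
gripper_force: 2.6
```

```bash
python3 -c "
from h import *
snap('w4')
cv2.imwrite('pics/z4.png',cv2.resize(cv2.imread('pics/w4.png')[180:420,200:440],(720,720),interpolation=2)[:600])
exec(open('n.py').read())"
```

```text
6.425 [310.73647293 328.23146009 139.41892761] [ 3.13969954e+00  7.85424098e-04 -2.93599648e+00] [-0.78  0.51 -0.13  2.14  0.13  0.5   0.77] [-1.62643196  4.34355678 -1.58985182]
t 6.475 at [310.8 328.2 139.4] [ 179.9    0.  -168.2] w 29.7 F [-1.5  4.6 -1. ] q7 0.77
shift mm [-0.7 12.3 -0.5] rot [ 0.1  0.  -0.7]
```

View pics/z4.png

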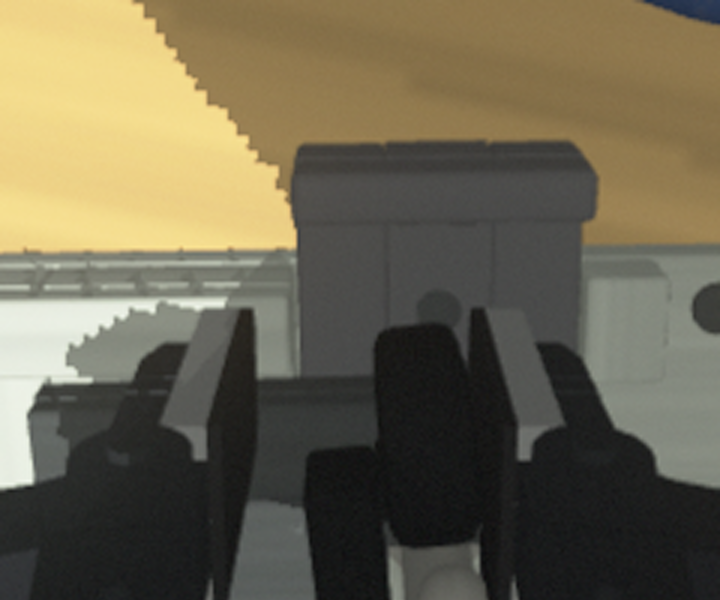

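The wing (430,420 in the zoom) rests on the trailing finger and the force has risen to 4.6 N, so the nut is at its stop. I'll back off, rise, and go over the centre.

Call:
carry_out:
  deltas: [0, 0, 0, 0, 0.005, 0, 0.3, 0, 0, 0, 0, 0, -0.025, 0.3, 0, 0, 0, 0, 0, -0.03, -0.4, 0, 0, -3, -0.022, 0.004, 0, -0.4, 0, 0, 0, -0.022, 0.004, 0, -0.4, 0, 0, 0, 0, 0, 0, -0.4, 0, 0, 0, 0, 0, 0, -0.4]

```text
clock: 7.35
eef_pos: [349.7, 348.6, 193.9]
tool_rot: [-3.14, -0.002, -2.885]
force: [-0.3, -0.1, -0.0]
width: 59.6
gripper_force: 0.0
```

```bash
python3 - <<'E'
from h import *
to(350.9,349.7,135,194.5)
i,c,s=snap('w5')
# nut angle from wing mask, project expected wings
for a in(192.5,197):
  r=np.radians(a);print([proj(c,(350.9+q*52*np.cos(r),349.7+q*52*np.sin(r),161)).round(1).tolist() for q in(1,-1)])
m=((cv2.cvtColor(i,6)<38)*255).astype(np.uint8)
rows=[(y,np.flatnonzero(m[y,240:400])+240) for y in range(150,330,8)]
for y,x in rows:
    if len(x):print(y,[ (int(g[0]),int(g[-1])) for g in np.split(x,np.flatnonzero(np.diff(x)>1)+1) if len(g)>4])
E
```

```text
t 7.35 at [349.7 348.6 193.9] [-1.799e+02 -1.000e-01 -1.653e+02] w 59.6 F [-0.3 -0.1 -0. ] q7 0.87
shift mm [-1.5  0.9 58.9] rot [-0.1 -0.1  0.2]
7.35 [349.731707   348.60004459 193.85998326] [-3.13998179e+00 -2.08024100e-03 -2.88472807e+00] [-0.72  0.46 -0.17  1.98  0.11  0.71  0.87] [-0.29206424 -0.07466999 -0.04815423]
[[326.7, 174.1], [318.3, 365.4]]
[[318.1, 174.1], [325.8, 365.4]]
174 [(308, 328)]
182 [(307, 329)]
190 [(307, 330)]
198 [(307, 330)]
206 [(307, 331)]
214 [(288, 352)]
222 [(287, 353)]
230 [(287, 306), (332, 353)]
238 [(288, 307), (332, 353)]
246 [(289, 307), (333, 353)]
254 [(289, 307), (333, 353)]
262 [(335, 353)]
270 [(289, 308), (335, 354)]
278 [(290, 309), (335, 353)]
286 [(291, 309), (335, 353)]
294 [(291, 310), (336, 353), (395, 399)]
302 [(292, 311), (336, 353), (394, 399)]
310 [(240, 246), (292, 353), (393, 399)]
318 [(240, 247), (299, 309), (311, 335), (338, 352), (393, 399)]
326 [(240, 247), (313, 333), (393, 399)]
```

The nut reads about 197°, so I'll turn the tool 2° more, lower and grip.

Call:
carry_out:
  deltas: [0, 0, -2, -0.0015, 0.0009, 0.025, -0.4, 0, 0, 0, 0, 0, 0.02, -0.4, 0, 0, 0, 0, 0, 0.013, -0.4, 0, 0, 0, 0, 0, 0, -0.4]

```text
clock: 7.9
eef_pos: [351.1, 350.4, 135.7]
tool_rot: [-3.14, -0.002, -2.849]
force: [-0.5, 0.7, -0.3]
width: 59.7
gripper_force: 0.0
```

```bash
python3 -c "
from h import *
to(350.9,349.7,135,196.5)"
```

```text
t 7.9 at [351.1 350.4 135.7] [-1.799e+02 -1.000e-01 -1.632e+02] w 59.7 F [-0.5  0.7 -0.3] q7 0.87
shift mm [ 0.4 -0.6  0.7] rot [-0.1 -0.1  0.3]
```

Call:
carry_out:
  deltas: [0, 0, 0, 0, 0, 0.001, 1, 0, 0, 0, 0, 0, 0, 1, 0, 0, 0, 0, 0, 0, 1, 0, 0, 0, 0, 0, 0, 1, 0, 0, 0, 0, 0, 0, 1]

```text
clock: 8.52
eef_pos: [352.4, 350.4, 136.2]
tool_rot: [-3.141, 0.001, -2.85]
force: [-0.7, -2.9, 6.0]
width: 34.5
gripper_force: 60.0
```

Call:
carry_out:
  deltas: [0, 0, 0, 0, 0, -0.004, 1, 0, 0, 0, 0, 0, -0.006, 1, 0, 0, 0, 0, 0, -0.006, 1, 0, 0, 0, 0, 0, -0.006, 1, 0, 0, 0, 0, 0, 0, 1]

```text
clock: 9.15
eef_pos: [352.2, 351.5, 157.9]
tool_rot: [3.141, 0.001, -2.85]
force: [-0.3, 0.0, -0.1]
width: 34.2
gripper_force: 60.2
```

Call:
carry_out:
  deltas: [0, 0, 0, 0, 0, -0.01, 1, 0, 0, 0, 0, 0, -0.015, 1, 0, 0, 0, 0, 0, -0.02, 1, 0, 0, 0, 0, 0, 0, 1, 0, 0, 0, 0, 0, 0, 1]

```text
clock: 9.78
eef_pos: [351.8, 350.8, 202.0]
tool_rot: [-3.141, -0.0, -2.85]
force: [-0.2, -0.1, -1.1]
width: 34.5
gripper_force: 60.3
```

```bash
python3 - <<'E'
from h import *
from cell import ctrl
to(337,-307,200,196.5)
i=ctrl.get_image("scene")[:,:,::-1];cv2.imwrite("pics/scene1.png",i)
j=ctrl.get_image("side")[:,:,::-1];cv2.imwrite("pics/side1.png",j)
a=cv2.resize(i[150:260,165:310],(400,300),interpolation=3);b=cv2.resize(j[250:390,280:440],(400,300),interpolation=3)
cv2.imwrite("pics/c1.png",np.hstack([a,b]))
E
```

```text
t 9.775 at [351.8 350.8 202. ] [-180.    -0.  -163.3] w 34.5 F [-0.2 -0.1 -1.1] q7 0.9
shift mm [ 203.5 -625.7    2.2] rot [-0.  -0.   0.2]
```

View pics/c1.png

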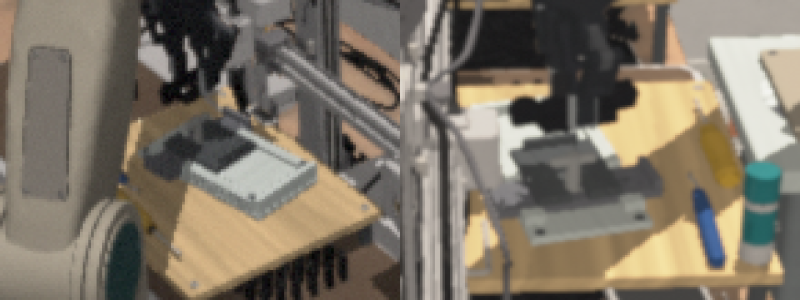

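The scene shows the nut lifted clear in the gripper, with spacer and bracket still in place. Next I'll plan the swing to the tray and check how near the spools are.

```bash
python3 - <<'E'
from h import *
S={n:np.load(n+"0.npz") for n in("scene","side")}
for a in((238,52),(333,107),(490,193)):
  for b in((222,225),(245,130),(255,65)):
    X,e=tri([(S["scene"],a),(S["side"],b)]);print(a,b,X.round(),np.round(e,0))
T=Ro.from_euler('xyz',[180,0,196.6],degrees=True).as_matrix()
p=np.array([351.8,350.8,340]);A=np.radians(np.linspace(44.9,-42,15)[1:])
for k,a in enumerate(A):
    r=440 if k<12 else 450+8*(k-12);q=np.array([r*np.cos(a),r*np.sin(a),340]);print((T.T@(q-p)).round(0),q.round());p=q
E
```

```text
(238, 52) (222, 225) [550. 612. 499.] [3. 3.]
(238, 52) (245, 130) [501. 489. 573.] [27. 27.]
(238, 52) (255, 65) [470. 407. 630.] [54. 54.]
(333, 107) (222, 225) [633. 262. 374.] [51. 51.]
(333, 107) (245, 130) [555. 120. 491.] [4. 4.]
(333, 107) (255, 65) [507.  28. 577.] [36. 36.]
(490, 193) (222, 225) [ 747. -239.  208.] [124. 124.]
(490, 193) (245, 130) [ 627. -369.  389.] [49. 49.]
(490, 193) (255, 65) [ 556. -446.  514.] [9. 9.]
[ 30. -70.  -0.] [343. 275. 340.]
[-16. -45.  -0.] [371. 236. 340.]
[-11. -46.  -0.] [395. 195. 340.]
[ -5. -47.  -0.] [413. 151. 340.]
[ -0. -48.  -0.] [427. 105. 340.]
[  5. -47.  -0.] [436.  59. 340.]
[ 10. -47.  -0.] [440.  11. 340.]
[ 15. -45.  -0.] [438. -36. 340.]
[ 20. -43.  -0.] [432. -84. 340.]
[ 24. -41.  -0.] [ 420. -130.  340.]
[ 29. -38.  -0.] [ 404. -175.  340.]
[ 33. -35.  -0.] [ 383. -217.  340.]
[ 30. -39.  -0.] [ 365. -263.  340.]
[ 36. -34.  -0.] [ 340. -306.  340.]
```

```bash
python3 - <<'E'
from h import *
T=Ro.from_euler('xyz',[180,0,196.6],degrees=True).as_matrix()
p=np.array([351.8,350.8,325]);A=np.linspace(44.9,-42,16)[1:]
for a in A:
    r=np.interp(a,[-42,-22,26,44.9],[458,408,408,496]);a=np.radians(a);q=np.array([r*np.cos(a),r*np.sin(a),325]);print((T.T@(q-p)).round(0)[:2],q.round());p=q
E
```

```text
[  4. -56.] [364. 296. 325.]
[ 10. -52.] [369. 243. 325.]
[ 16. -48.] [368. 192. 325.]
[  1. -42.] [379. 151. 325.]
[ -2. -41.] [392. 112. 325.]
[  3. -41.] [402.  72. 325.]
[  7. -41.] [407.  31. 325.]
[ 11. -40.] [408. -10. 325.]
[ 15. -39.] [405. -51. 325.]
[ 19. -37.] [397. -92. 325.]
[ 22. -35.] [ 386. -132.  325.]
[ 21. -37.] [ 377. -173.  325.]
[ 19. -41.] [ 370. -217.  325.]
[ 24. -39.] [ 358. -262.  325.]
[ 29. -38.] [ 340. -306.  325.]
```

Call:
carry_out:
  deltas: [0, 0, 0, 0, 0, -0.04, 1, 0, 0, 0, 0, 0, -0.045, 1, 0, 0, 0, 0, 0, -0.038, 1, 0, 0, 0, 0, 0, 0, 1]

```text
clock: 10.38
eef_pos: [353.0, 352.2, 327.4]
tool_rot: [3.139, 0.005, -2.85]
force: [-0.4, -0.0, -2.2]
width: 34.2
gripper_force: 60.4
```

Call:
carry_out:
  deltas: [0, 0, 0, 0.004, -0.056, 0, 1, 0, 0, 0, 0.01, -0.052, 0, 1, 0, 0, 0, 0.016, -0.048, 0, 1, 0, 0, 0, 0.001, -0.042, 0, 1, 0, 0, 0, -0.002, -0.041, 0, 1, 0, 0, 0, 0.003, -0.041, 0, 1, 0, 0, 0, 0.007, -0.041, 0, 1, 0, 0, 0, 0.011, -0.04, 0, 1, 0, 0, 0, 0, 0, 0, 1]

```text
clock: 11.5
eef_pos: [406.8, -12.3, 323.7]
tool_rot: [-3.141, -0.004, -2.856]
force: [-0.3, 0.1, -1.8]
width: 34.0
gripper_force: 60.4
```

```bash
python3 -c "
from h import *
to(408,-10,325,196.6)"
```

```text
t 11.5 at [406.8 -12.3 323.7] [-180.    -0.2 -163.6] w 34.0 F [-0.3  0.1 -1.8] q7 1.82
shift mm [-1.8  1.9 -1.3] rot [-0.  -0.2 -0.2]
```

Call:
carry_out:
  deltas: [0, 0, 0, 0.015, -0.039, 0, 1, 0, 0, 0, 0.019, -0.037, 0, 1, 0, 0, 0, 0.022, -0.035, 0, 1, 0, 0, 0, 0.021, -0.037, 0, 1, 0, 0, 0, 0.019, -0.041, 0, 1, 0, 0, 0, 0.024, -0.039, 0, 1, 0, 0, 0, 0.029, -0.038, 0, 1, 0, 0, 6.5, 0, 0, 0, 1, 0, 0, 6.5, 0, 0, 0, 1, 0, 0, 0, 0, 0, 0, 1, 0, 0, 0, 0, 0, 0, 1]

```text
clock: 12.88
eef_pos: [342.1, -305.9, 324.6]
tool_rot: [3.141, -0.001, -3.073]
force: [0.2, 0.7, -0.5]
width: 34.5
gripper_force: 60.5
```

```bash
cat > tr.py <<'E'
from h import *
import sys
i,c,s=snap(sys.argv[1])
H=cv2.cvtColor(i,40);p=[proj(c,(x,y,110)) for x,y in((260,-290),(260,-330),(300,-390),(300,-230))]
print([H[int(q[1]),int(q[0])].tolist()+q.round().tolist() for q in p])
E
python3 tr.py t1; python3 -c "
from h import *
to(340,-306,325,183.6)"
```

```text
12.875 [ 342.12159169 -305.90813813  324.63898259] [ 3.14064255e+00 -9.79809985e-04 -3.07337848e+00] [ 0.44  0.25  0.3   1.9  -0.09  1.01  2.41] [ 0.20275283  0.65026165 -0.49935824]
[[30, 5, 161, 343.0, 124.0], [38, 6, 168, 300.0, 121.0], [15, 6, 169, 236.0, 160.0], [0, 0, 146, 401.0, 172.0]]
t 12.925 at [ 342.1 -306.1  324.8] [ 180.    -0.  -176.1] w 34.5 F [ 0.8  0.2 -2.6] q7 2.41
shift mm [ 2.1  0.3 -0.2] rot [ 0.  -0.   0.3]
```

```bash
cat > tr2.py <<'E'
from h import *
import sys
def corners(n):
    i=cv2.imread(f'pics/{n}.png');c=np.load(n+'.npz');H=cv2.cvtColor(i,40)
    m=((H[...,1]<45)&(H[...,2]>45)).astype(np.uint8)*255
    m=cv2.morphologyEx(m,cv2.MORPH_OPEN,np.ones((5,5)))
    n_,l,st,ce=cv2.connectedComponentsWithStats(m);p=proj(c,(265,-310,110)).astype(int)
    j=l[p[1],p[0]];print(st[j]);q=(l==j).astype(np.uint8)
    ct=max(cv2.findContours(q,0,2)[0],key=cv2.contourArea)
    print(cv2.approxPolyDP(ct,6,True)[:,0].tolist());return c
if __name__=="__main__":
    for n in sys.argv[1:]:corners(n)
E
python3 tr2.py t1
```

```text
[  206   102   242   233 37023]
[[206, 102], [214, 119], [213, 296], [253, 295], [246, 322], [262, 333], [274, 284], [297, 288], [297, 239], [275, 235], [302, 229], [305, 180], [331, 176], [339, 229], [363, 229], [368, 239], [367, 286], [379, 334], [394, 322], [386, 294], [424, 304], [447, 112]]
```

View pics/t1.png

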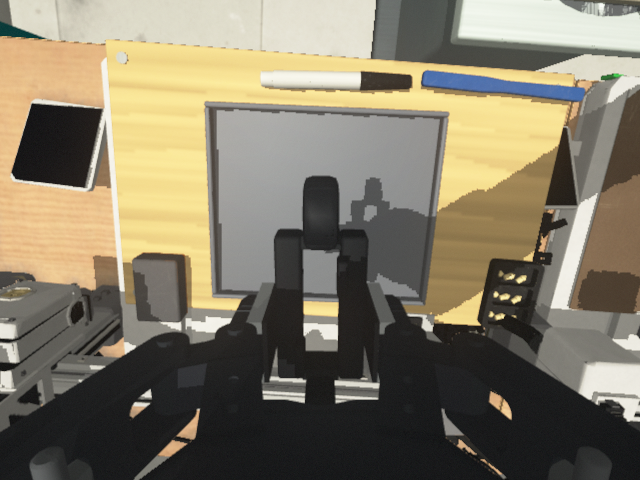

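The tray's outer rim corners are at about (206,102), (448,113), (424,304) and (212,298). The nozzle box is at (512,290) and the sanding block at (160,285). I'll take a second view from the +y side.

Call:
carry_out:
  deltas: [0, 0, 0, 0.0, 0.055, 0, 1, 0, 0, 0, 0, 0, 0, 1, 0, 0, 0, 0, 0, 0, 1]

```text
clock: 13.3
eef_pos: [338.6, -252.0, 325.5]
tool_rot: [-3.141, 0.001, -3.075]
force: [0.5, 0.1, -1.1]
width: 34.5
gripper_force: 60.6
```

```bash
python3 tr.py t2 >/dev/null; python3 tr2.py t2; python3 - <<'E'
from h import *
c=np.load('t1.npz')
for p in((206,102),(448,113),(424,304),(212,298)):
    X=onz(c,p,123);print(X.round(1),proj(np.load('t2.npz'),X).round(1))
E
```

```text
[  146   102   249   233 37657]
[[146, 102], [155, 116], [154, 157], [150, 110], [146, 123], [161, 296], [253, 294], [247, 322], [262, 334], [274, 283], [297, 285], [297, 239], [274, 236], [302, 229], [305, 180], [331, 176], [339, 229], [367, 236], [366, 283], [384, 333], [394, 318], [374, 272], [387, 112]]
[ 250.1 -413.9  123. ] [145.8 101.8]
[ 244.4 -198.   123. ] [387.8 112.3]
[ 430.5 -192.7  123. ] [371.8 303.1]
[ 438.8 -410.1  123. ] [160.1 297.2]
```

The second view confirms the tray: centre (341,-304), rim at z 123, yaw 1.6°. Now I'll lower the nut.

Call:
carry_out:
  deltas: [0, 0, 2, -0.001, -0.002, 0.05, 1, 0, 0, 0, 0, 0, 0.05, 1, 0, 0, 0, 0, 0, 0.05, 1, 0, 0, 0, 0, 0, 0.035, 1, 0, 0, 0, 0, 0, 0.012, 1, 0, 0, 0, 0, 0, 0.005, 1, 0, 0, 0, 0, 0, 0, 1, 0, 0, 0, 0, 0, 0, 1]

```text
clock: 14.35
eef_pos: [340.2, -254.3, 124.3]
tool_rot: [-3.14, 0.002, -3.111]
force: [-0.2, 0.0, -1.4]
width: 34.3
gripper_force: 60.6
```

Call:
carry_out:
  deltas: [0, 0, 0, 0, 0, 0.002, 1, 0, 0, 0, 0, 0, 0.001, 1, 0, 0, 0, 0, 0, 0, 1]

```text
clock: 14.72
eef_pos: [339.5, -253.7, 120.3]
tool_rot: [3.142, 0.0, -3.111]
force: [1.6, -0.4, -1.3]
width: 34.6
gripper_force: 60.6
```

Call:
carry_out:
  deltas: [0, 0, 0, 0, 0, 0.001, 1, 0, 0, 0, 0, 0, 0.001, 1, 0, 0, 0, 0, 0, 0, 1]

```text
clock: 15.1
eef_pos: [339.4, -253.7, 118.2]
tool_rot: [3.141, -0.0, -3.111]
force: [-0.1, -0.7, -1.2]
width: 34.2
gripper_force: 60.6
```

Call:
carry_out:
  deltas: [0, 0, 0, 0, 0, 0.001, 1, 0, 0, 0, 0, 0, 0, 1]

```text
clock: 15.35
eef_pos: [339.5, -253.8, 117.6]
tool_rot: [-3.142, 0.0, -3.111]
force: [-1.2, 0.6, 4.6]
width: 33.8
gripper_force: 61.2
```

Call:
carry_out:
  deltas: [0, 0, 0, 0, 0, 0, 0, 0, 0, 0, 0, 0, 0, -0.3, 0, 0, 0, 0, 0, 0, -0.3, 0, 0, 0, 0, 0, -0.01, -0.3, 0, 0, 0, 0, 0, -0.04, -0.3, 0, 0, 0, 0, 0, -0.06, -0.3, 0, 0, 0, 0, 0, -0.06, -0.4, 0, 0, 0, 0, 0, -0.04, -0.4, 0, 0, 0, 0, 0, 0, -0.4, 0, 0, 0, 0, 0, 0, -0.4]

```text
clock: 16.6
eef_pos: [338.9, -253.3, 327.0]
tool_rot: [3.141, -0.001, -3.111]
force: [-0.4, -0.7, -0.7]
width: 59.1
gripper_force: 0.0
```

```bash
python3 - <<'E'
from h import *
i,c,s=snap('t3')
p=proj(c,(339.5,-253.7,130)).astype(int);print(p)
g=cv2.cvtColor(i,6);m=((g<50)*255).astype(np.uint8);n,l,st,ce=cv2.connectedComponentsWithStats(m)
for j in range(1,n):
    if st[j,4]>200:print(st[j],ce[j].round())
r=np.radians(1.7)
for a,z in((52,138.5),(-52,138.5)):print(proj(c,(339.5+a*np.cos(r),-253.7+a*np.sin(r),z)).round())
from cell import ctrl
T=Ro.from_euler('xyz',[180,0,192.5],degrees=True).as_matrix()
E
```

```text
16.6 [ 338.88795546 -253.31986229  326.99983856] [ 3.14099963e+00 -5.81540587e-04 -3.11123915e+00] [ 0.31  0.19  0.32  1.97 -0.07  0.99  2.26] [-0.4134699  -0.73925285 -0.65189968]
[319 213]
[   0  118   54   79 3680] [ 24. 155.]
[ 493  120   37   78 1933] [511. 164.]
[303 156  36 113 991] [322. 220.]
[    0   204   640   276 73401] [330. 405.]
[615 243  25  17 219] [628. 251.]
[ 13 310  17  23 259] [ 21. 321.]
[601 314  14  21 215] [607. 324.]
[353 328  21  40 530] [362. 345.]
[ 44 330  43  33 229] [ 66. 347.]
[320. 268.]
[320. 158.]
```

The nut lies flat and where expected in the tray. Now back to the fixture.

```bash
cat > arc.py <<'E'
from h import *
import sys
x0,y0,x1,y1,yaw,n=map(float,sys.argv[1:7])
T=Ro.from_euler('xyz',[180,0,yaw],degrees=True).as_matrix()
a0,a1=np.degrees(np.arctan2(y0,x0)),np.degrees(np.arctan2(y1,x1));r0,r1=np.hypot(x0,y0),np.hypot(x1,y1)
p=np.array([x0,y0,0])
for f in np.linspace(0,1,int(n)+1)[1:]:
    a=a0+f*(a1-a0);r=max(408,r0-(r0-408)*f/.25,r1-(r1-408)*(1-f)/.25);q=np.array([r*np.cos(np.radians(a)),r*np.sin(np.radians(a)),0])
    print((T.T@(q-p)).round(0)[:2].astype(int).tolist(),end=" ");p=q
print()
E
python3 arc.py 338.9 -253.3 352.6 314.2 181.8 13
```

```text
[-22, 39] [-18, 40] [-13, 42] [-12, 41] [-8, 42] [-4, 43] [0, 43] [5, 43] [9, 42] [9, 43] [1, 49] [7, 50] [13, 51]
```

Call:
carry_out:
  deltas: [0, 0, 0, -0.022, 0.039, 0, 1, 0, 0, 0, -0.018, 0.04, 0, 1, 0, 0, 0, -0.013, 0.042, 0, 1, 0, 0, 0, -0.012, 0.041, 0, 1, 0, 0, 0, -0.008, 0.042, 0, 1, 0, 0, 0, -0.004, 0.043, 0, 1, 0, 0, 0, 0, 0.043, 0, 1]

```text
clock: 17.52
eef_pos: [406.9, 39.6, 325.9]
tool_rot: [-3.141, -0.003, -3.112]
force: [0.1, -0.4, 0.8]
width: -0.1
gripper_force: 0.0
```

Call:
carry_out:
  deltas: [0, 0, 0, 0.005, 0.043, 0, 1, 0, 0, 0, 0.009, 0.042, 0, 1, 0, 0, 0, 0.009, 0.043, 0, 1, 0, 0, 0, 0.001, 0.049, 0, 1, 0, 0, 0, 0.007, 0.05, 0, 1, 0, 0, 0, 0.013, 0.051, 0, 1, 0, 0, -5.4, 0, 0, 0, 1, 0, 0, -5.3, 0, 0, 0, 1, 0, 0, 0, 0, 0, 0, 1, 0, 0, 0, 0, 0, 0, 1]

```text
clock: 18.77
eef_pos: [355.1, 314.5, 326.5]
tool_rot: [-3.141, -0.002, -2.927]
force: [-0.8, 0.0, 0.2]
width: -0.1
gripper_force: 0.0
```

```bash
python3 - <<'E'
from h import *
to(352.6,314.2,136,192.5)
i,c,s=snap('w6')
u=np.array([-.976,-.2165]);v=np.array([.2165,-.976]);S=np.array([350.9,349.7])
for n,x,y,z in(("lipL",24,56,143),("lipR",-24,56,143),("stud",0,0,160)):print(n,proj(c,(*(S+x*u+y*v),105+z-105)).round(1))
g=cv2.cvtColor(i,6)
for x,y in((0,40),(0,54),(0,59),(0,66),(0,80),(30,60),(0,-35)):
    q=proj(c,(*(S+x*u+y*v),133));print((x,y),q.round(),g[int(q[1]),int(q[0])])
E
```

```text
t 18.775 at [355.1 314.5 326.5] [-1.800e+02 -1.000e-01 -1.677e+02] w -0.1 F [-0.8  0.   0.2] q7 0.95
shift mm [  2.2   0.4 190.5] rot [-0.  -0.1 -0.2]
18.775 [355.11653252 314.4789702  326.52459863] [-3.14078118e+00 -1.59655997e-03 -2.92662743e+00] [-0.67  0.27 -0.15  1.85  0.05  1.03  0.95] [-0.75384948  0.04299444  0.17538856]
lipL [297.5 193.6]
lipR [298.5 245.1]
stud [361.3 223.7]
(0, 40) [316. 218.] 101
(0, 54) [301. 218.] 95
(0, 59) [295. 218.] 100
(0, 66) [288. 218.] 235
(0, 80) [273. 218.] 236
(30, 60) [294. 186.] 111
(0, -35) [395. 217.] 130
```

Call:
carry_out:
  deltas: [0, 0, 0, 0.002, 0, 0.05, 1, 0, 0, 0, 0, 0, 0.05, 1, 0, 0, 0, 0, 0, 0.05, 1, 0, 0, 0, 0, 0, 0.03, 1, 0, 0, 0, 0, 0, 0.008, 1, 0, 0, 0, 0, 0, 0, 1, 0, 0, 0, 0, 0, 0, 1]

```text
clock: 19.7
eef_pos: [354.1, 315.3, 140.5]
tool_rot: [3.14, 0.002, -2.925]
force: [-0.1, 0.6, -0.1]
width: -0.1
gripper_force: 0.0
```

```bash
python3 -c "
from h import *
to(352.6,314.2,136,192.5)"
```

```text
t 19.7 at [354.1 315.3 140.5] [ 1.799e+02  1.000e-01 -1.676e+02] w -0.1 F [-0.1  0.6 -0.1] q7 0.88
shift mm [ 1.7 -0.7  4.5] rot [ 0.1  0.1 -0.1]
```

Down 4 mm more, then draw toward the stop (tool −y).

Call:
carry_out:
  deltas: [0, 0, 0, 0.002, 0, 0.004, 1, 0, 0, 0, 0, -0.003, 0, 1, 0, 0, 0, 0, -0.003, 0, 1, 0, 0, 0, 0, -0.003, 0, 1, 0, 0, 0, 0, 0, 0, 1]

```text
clock: 20.32
eef_pos: [353.5, 305.0, 135.3]
tool_rot: [-3.142, 0.0, -2.925]
force: [-0.1, -0.2, -0.4]
width: 0.2
gripper_force: 0.0
```

Call:
carry_out:
  deltas: [0, 0, 0, 0, -0.004, 0, 1, 0, 0, 0, 0, -0.004, 0, 1, 0, 0, 0, 0, -0.004, 0, 1, 0, 0, 0, 0, 0, 0, 1]

```text
clock: 20.82
eef_pos: [356.0, 293.0, 135.3]
tool_rot: [-3.141, -0.0, -2.925]
force: [0.4, -0.5, -0.1]
width: -0.2
gripper_force: 0.0
```

```bash
cat > sp.py <<'E'
from h import *
from cell import ctrl
s=ctrl.read_state();u=np.array([-.976,-.2165]);v=np.array([.2165,-.976]);d=np.array(s["eef_pos"][:2])-[350.9,349.7]
print("fix x,y",(d@u).round(1),(d@v).round(1),"z",s["eef_pos"][2].round(1),s["force"].round(1),np.degrees(s["tool_rot"]).round(1),s["clock"])
E
python3 sp.py
```

```text
fix x,y 7.3 56.4 z 135.3 [ 0.4 -0.5 -0.1] [-180.    -0.  -167.6] 20.825
```

```bash
cat > edge.py <<'E'
from h import *
import sys
i,c,s=snap(sys.argv[1]);g=cv2.cvtColor(i,6)
u=np.array([-.976,-.2165]);v=np.array([.2165,-.976]);S=np.array([350.9,349.7])
for x in(22,28,33):
    print(x,[int(g[int(q[1]),int(q[0])]) if 0<q[1]<480 and 0<q[0]<640 else -1 for y in range(30,146,4) for q in[proj(c,(*(S+x*u+y*v),133))]])
E
python3 edge.py w7
```

```text
20.825 [356.0031176  292.99658714 135.29690975] [-3.14117427e+00 -2.28512664e-04 -2.92532789e+00] [-0.67  0.52 -0.12  2.12  0.12  0.5   0.91] [ 0.39230218 -0.49673221 -0.14869573]
22 [54, 54, 56, 57, 60, 59, 60, 99, 102, 103, 82, 93, 239, 238, 238, 236, 240, 236, 239, 238, 239, 237, 239, 238, 238, 233, 103, 105, 237]
28 [55, 55, 56, 56, 58, 59, 63, 100, 104, 105, 105, 109, 240, 239, 240, 237, 240, 237, 240, 238, 238, 237, 240, 238, 239, 233, 104, 106, 238]
33 [54, 56, 57, 61, 61, 60, 63, 100, 104, 103, 104, 104, 241, 239, 240, 237, 241, 238, 240, 239, 238, 238, 241, 240, 239, 235, 102, 103, 239]
```

The spacer edge has moved to y ≈ 76 (about 14 mm), so the lip is being drawn. Continuing.

Call:
carry_out:
  deltas: [0, 0, 0, 0, -0.005, 0, 1, 0, 0, 0, 0, -0.005, 0, 1, 0, 0, 0, 0, -0.005, 0, 1, 0, 0, 0, 0, -0.005, 0, 1, 0, 0, 0, 0, -0.005, 0, 1, 0, 0, 0, 0, -0.005, 0, 1, 0, 0, 0, 0, 0, 0, 1]

```text
clock: 21.75
eef_pos: [362.5, 263.6, 135.3]
tool_rot: [-3.141, -0.0, -2.926]
force: [-0.7, -0.5, 0.1]
width: -0.0
gripper_force: 0.0
```

```bash
python3 sp.py; python3 edge.py w8
```

```text
fix x,y 7.3 86.6 z 135.3 [-0.7 -0.5  0.1] [-180.    -0.  -167.6] 21.75
21.75 [362.47278893 263.58672693 135.29373848] [-3.14109855e+00 -2.89141499e-04 -2.92557892e+00] [-0.6   0.51 -0.12  2.15  0.13  0.49  0.96] [-0.7144088  -0.47912003  0.07536351]
22 [52, 55, 54, 56, 51, 53, 54, 53, 54, 55, 55, 57, 58, 94, 98, 99, 100, 102, 83, 220, 237, 236, 238, 235, 240, 233, 134, 106, 238]
28 [54, 55, 55, 55, 56, 55, 55, 56, 55, 57, 57, 59, 97, 99, 100, 100, 102, 106, 106, 222, 238, 237, 240, 236, 242, 234, 176, 104, 239]
33 [55, 58, 56, 56, 56, 56, 57, 55, 57, 59, 59, 61, 62, 104, 106, 106, 105, 105, 103, 194, 239, 236, 239, 237, 242, 235, 136, 108, 239]
```

Call:
carry_out:
  deltas: [0, 0, 0, 0, -0.005, 0, 1, 0, 0, 0, 0, -0.005, 0, 1, 0, 0, 0, 0, -0.005, 0, 1, 0, 0, 0, 0, -0.005, 0, 1, 0, 0, 0, 0, -0.004, 0, 1, 0, 0, 0, 0, 0, 0, 1]

```text
clock: 22.55
eef_pos: [367.6, 240.3, 135.3]
tool_rot: [-3.141, -0.0, -2.925]
force: [-0.2, 0.8, -0.0]
width: -0.3
gripper_force: 0.0
```

```bash
python3 sp.py; python3 edge.py w9
```

```text
fix x,y 7.4 110.4 z 135.3 [-0.2  0.8 -0. ] [-180.    -0.  -167.6] 22.55
22.55 [367.58706858 240.25415238 135.28465937] [-3.14119053e+00 -3.21286575e-04 -2.92547354e+00] [-0.55  0.5  -0.13  2.18  0.14  0.47  1.  ] [-0.23655744  0.8469495  -0.01973432]
22 [50, 128, 128, 129, 55, 54, 53, 52, 50, 54, 53, 52, 50, 54, 55, 54, 56, 55, 92, 94, 94, 93, 99, 95, 70, 228, 229, 97, 233]
28 [127, 126, 126, 127, 50, 53, 54, 52, 51, 53, 53, 53, 53, 55, 53, 55, 55, 91, 94, 94, 95, 98, 97, 100, 101, 229, 231, 99, 235]
33 [128, 127, 128, 129, 54, 55, 55, 54, 53, 55, 52, 52, 56, 57, 58, 57, 60, 97, 98, 99, 101, 100, 101, 102, 100, 220, 232, 100, 234]
```

Call:
carry_out:
  deltas: [0, 0, 0, 0, -0.003, 0, 1, 0, 0, 0, 0, -0.002, 0, 1, 0, 0, 0, 0, -0.001, 0, 1, 0, 0, 0, 0, 0, 0, 1]

```text
clock: 23.1
eef_pos: [368.8, 234.9, 135.3]
tool_rot: [-3.142, -0.0, -2.925]
force: [0.1, 1.0, -0.8]
width: 0.1
gripper_force: 0.1
```

Call:
carry_out:
  deltas: [0, 0, 0, 0, -0.001, 0, 1, 0, 0, 0, 0, -0.001, 0, 1, 0, 0, 0, 0, 0, 0, 1]

```text
clock: 23.48
eef_pos: [369.3, 233.0, 135.3]
tool_rot: [3.142, -0.0, -2.925]
force: [0.3, 0.5, -0.8]
width: 0.2
gripper_force: 0.2
```

```bash
python3 sp.py; python3 edge.py w10
```

```text
fix x,y 7.3 117.9 z 135.3 [ 0.3  0.5 -0.8] [ 180.    -0.  -167.6] 23.475
23.475 [369.26093283 232.98698724 135.30038951] [ 3.14158428e+00 -2.86937019e-05 -2.92473859e+00] [-0.53  0.5  -0.13  2.18  0.14  0.47  1.02] [ 0.30587544  0.49120857 -0.78458627]
22 [50, 131, 130, 131, 130, 130, 52, 53, 54, 53, 53, 52, 54, 55, 53, 55, 55, 54, 57, 56, 92, 93, 95, 95, 98, 97, 73, 97, 235]
28 [90, 129, 129, 129, 128, 128, 54, 56, 53, 54, 55, 54, 55, 54, 53, 56, 55, 56, 86, 96, 96, 95, 96, 100, 99, 101, 102, 99, 236]
33 [121, 129, 130, 130, 130, 131, 55, 57, 57, 56, 56, 55, 57, 56, 55, 56, 57, 57, 97, 99, 100, 101, 102, 102, 102, 103, 101, 99, 237]
```

Call:
carry_out:
  deltas: [0, 0, 0, 0, -0.001, 0, 1, 0, 0, 0, 0, 0, 0, 1]

```text
clock: 23.78
eef_pos: [369.5, 232.0, 135.3]
tool_rot: [-3.142, -0.0, -2.925]
force: [0.2, 0.4, -0.3]
width: 0.1
gripper_force: 0.2
```

Call:
carry_out:
  deltas: [0, 0, 0, 0, -0.001, 0, 1, 0, 0, 0, 0, 0, 0, 1]

```text
clock: 24.02
eef_pos: [369.7, 231.1, 135.3]
tool_rot: [3.141, 0.0, -2.925]
force: [0.2, 1.0, -0.6]
width: 0.3
gripper_force: 0.4
```

Call:
carry_out:
  deltas: [0, 0, 0, 0, -0.001, 0, 1, 0, 0, 0, 0, 0, 0, 1]

```text
clock: 24.28
eef_pos: [369.9, 230.6, 135.3]
tool_rot: [3.141, 0.0, -2.924]
force: [-0.4, 2.2, -1.6]
width: -0.3
gripper_force: 1.1
```

Call:
carry_out:
  deltas: [0, 0, 0, 0, -0.001, 0, 1, 0, 0, 0, 0, 0, 0, 1]

```text
clock: 24.52
eef_pos: [370.0, 230.4, 135.4]
tool_rot: [3.14, 0.001, -2.924]
force: [-1.3, 4.5, -1.5]
width: 0.2
gripper_force: 2.2
```

```bash
python3 sp.py; python3 edge.py w11
```

```text
fix x,y 7.2 120.6 z 135.4 [-1.3  4.5 -1.5] [ 179.9    0.  -167.5] 24.525
24.525 [370.01398104 230.35284651 135.38369501] [ 3.13992022e+00  6.85842393e-04 -2.92380660e+00] [-0.53  0.5  -0.13  2.19  0.14  0.46  1.02] [-1.29882728  4.54038576 -1.52566503]
22 [53, 117, 132, 133, 131, 132, 57, 57, 56, 54, 55, 55, 57, 54, 55, 55, 56, 56, 58, 58, 77, 96, 95, 97, 99, 100, 63, 81, 236]
28 [75, 130, 130, 128, 130, 129, 56, 54, 56, 55, 56, 54, 55, 54, 58, 56, 56, 58, 60, 97, 97, 99, 100, 101, 102, 103, 103, 99, 237]
33 [62, 130, 130, 133, 132, 131, 55, 55, 53, 53, 56, 55, 55, 57, 57, 57, 58, 60, 58, 95, 98, 97, 99, 101, 103, 103, 104, 87, 238]
```

The spacer is up against the stop (4.5 N, edge at y ≈ 138). I'll back off, rise, and move over the stud for the bracket.

Call:
carry_out:
  deltas: [0, 0, 0, 0, 0.006, 0, 1, 0, 0, 0, 0, 0, -0.025, 1, 0, 0, 0, 0, 0, -0.04, 1, 0, 0, 0, -0.003, 0.04, 0, -0.4, 0, 0, 0, -0.003, 0.04, 0, -0.4, 0, 0, 0, -0.001, 0.034, 0, -0.4, 0, 0, 0, 0, 0, 0, -0.4, 0, 0, 0, 0, 0, 0, -0.4]

```text
clock: 25.58
eef_pos: [351.1, 346.4, 199.9]
tool_rot: [-3.139, -0.001, -2.925]
force: [-0.4, -0.3, -0.6]
width: 59.7
gripper_force: 0.0
```

```bash
python3 -c "
from h import *
to(351,349.6,125,192.5)"; python3 edge.py w12
```

```text
t 25.575 at [351.1 346.4 199.9] [-1.799e+02 -1.000e-01 -1.676e+02] w 59.7 F [-0.4 -0.3 -0.6] q7 0.84
shift mm [-0.7  3.3 74.9] rot [-0.1 -0.1 -0.1]
25.575 [351.05327374 346.36420089 199.93447222] [-3.13948623e+00 -1.10828408e-03 -2.92529441e+00] [-0.72  0.45 -0.16  1.98  0.11  0.72  0.84] [-0.44437406 -0.33415686 -0.55938729]
22 [217, 219, 219, 219, 148, 93, 103, 104, 100, 101, 98, 99, 98, 99, 99, 97, 98, 98, 96, 98, 98, 98, 98, 98, 95, 95, 64, 61, 233]
28 [233, 232, 232, 232, 233, 87, 103, 103, 104, 103, 103, 101, 102, 102, 99, 100, 100, 100, 99, 99, 100, 97, 98, 97, 96, 96, 97, 96, 234]
33 [236, 236, 237, 237, 237, 143, 101, 101, 98, 101, 98, 98, 97, 96, 95, 95, 93, 92, 93, 91, 92, 89, 90, 90, 88, 88, 88, 91, 233]
```

Call:
carry_out:
  deltas: [0, 0, 0, -0.0007, 0.0033, 0.03, -0.4, 0, 0, 0, 0, 0, 0.03, -0.4, 0, 0, 0, 0, 0, 0.014, -0.4, 0, 0, 0, 0, 0, 0, -0.4, 0, 0, 0, 0, 0, 0, -0.4]

```text
clock: 26.25
eef_pos: [351.7, 351.4, 127.1]
tool_rot: [3.141, 0.001, -2.925]
force: [-0.6, 0.3, -0.1]
width: 59.5
gripper_force: 0.0
```

```bash
python3 -c "
from h import *
to(351,349.6,111,192.5)"
```

```text
t 26.25 at [351.7 351.4 127.1] [ 1.800e+02  1.000e-01 -1.676e+02] w 59.5 F [-0.6  0.3 -0.1] q7 0.8
shift mm [ 1.1 -1.6 16.1] rot [ 0.   0.1 -0.1]
```

Call:
carry_out:
  deltas: [0, 0, 0, 0.001, -0.0016, 0.007, -0.4, 0, 0, 0, 0, 0, 0.006, -0.4, 0, 0, 0, 0, 0, 0.003, -0.4, 0, 0, 0, 0, 0, 0, -0.4]

```text
clock: 26.75
eef_pos: [350.3, 349.3, 110.0]
tool_rot: [-3.141, -0.001, -2.925]
force: [-0.0, 0.9, -0.0]
width: 59.9
gripper_force: 0.0
```

Call:
carry_out:
  deltas: [0, 0, 0, 0, 0, 0.001, -0.4, 0, 0, 0, 0, 0, 0.001, -0.4, 0, 0, 0, 0, 0, 0, -0.4]

```text
clock: 27.12
eef_pos: [350.5, 349.4, 108.3]
tool_rot: [3.142, -0.0, -2.925]
force: [0.2, 0.4, -0.6]
width: 60.2
gripper_force: 0.0
```

Call:
carry_out:
  deltas: [0, 0, 0, 0, 0, 0.001, -0.4, 0, 0, 0, 0, 0, 0.001, -0.4, 0, 0, 0, 0, 0, 0, -0.4]

```text
clock: 27.5
eef_pos: [350.5, 349.5, 108.0]
tool_rot: [3.141, 0.001, -2.925]
force: [-2.6, -2.2, 17.7]
width: 59.9
gripper_force: 8.7
```

Floor touched at TCP z ≈ 108. I'll rise about 2.7 mm and grip.

Call:
carry_out:
  deltas: [0, 0, 0, 0, 0, -0.0045, -0.4, 0, 0, 0, 0, 0, 0, 1, 0, 0, 0, 0, 0, 0, 1, 0, 0, 0, 0, 0, 0, 1, 0, 0, 0, 0, 0, 0, 1]

```text
clock: 28.12
eef_pos: [350.7, 349.7, 111.4]
tool_rot: [3.141, 0.001, -2.925]
force: [-2.0, -1.1, 10.5]
width: 42.3
gripper_force: 60.9
```

Call:
carry_out:
  deltas: [0, 0, 0, 0, 0, -0.003, 1, 0, 0, 0, 0, 0, -0.004, 1, 0, 0, 0, 0, 0, 0, 1]

```text
clock: 28.5
eef_pos: [350.5, 349.4, 117.8]
tool_rot: [3.141, -0.0, -2.925]
force: [-0.1, -0.4, -2.4]
width: 42.6
gripper_force: 61.2
```

Call:
carry_out:
  deltas: [0, 0, 0, 0, 0, -0.01, 1, 0, 0, 0, 0, 0, -0.015, 1, 0, 0, 0, 0, 0, -0.02, 1, 0, 0, 0, 0, 0, -0.02, 1, 0, 0, 0, 0, 0, -0.04, 1, 0, 0, 0, 0, 0, -0.05, 1, 0, 0, 0, 0, 0, -0.05, 1, 0, 0, 0, 0, 0, 0, 1, 0, 0, 0, 0, 0, 0, 1]

```text
clock: 29.62
eef_pos: [350.0, 348.9, 322.9]
tool_rot: [-3.141, -0.0, -2.925]
force: [0.1, -0.3, -1.2]
width: 42.1
gripper_force: 61.3
```

```bash
python3 edge.py w13; python3 - <<'E'
from h import *
i=cv2.imread('pics/w13.png');c=np.load('w13.npz');g=cv2.cvtColor(i,6)
q=[proj(c,(351,349.6,z)).round() for z in(113,160)];print(q)
p=np.array([350.5,349.4,322.]);u=np.array([-.976,-.2165,0]);v=np.array([.2165,-.976,0])
for k in(70,):
  for s in(22,-22):print(proj(c,p+k*u+s*v+[0,0,10]).round(),proj(c,p+k*u+s*v).round())
print(g[:, 320][40:240:8].tolist())
to(351,349.6,325,192.5)
E
python3 arc.py 350.5 349.4 342.2 -345.7 192.5 16
```

```text
29.625 [350.01729407 348.87759593 322.92244441] [-3.14136845e+00 -1.46025095e-04 -2.92466006e+00] [-0.7   0.31 -0.19  1.81  0.06  1.03  0.88] [ 0.08949237 -0.29110082 -1.23453182]
22 [85, 84, 83, 83, 86, 86, 86, 111, 114, 112, 113, 114, 114, 113, 113, 115, 115, 115, 117, 116, 116, 117, 117, 115, 117, 115, 94, 91, 246]
28 [85, 83, 84, 85, 85, 85, 83, 113, 113, 113, 115, 115, 114, 115, 116, 115, 116, 116, 117, 118, 117, 117, 117, 116, 116, 115, 117, 109, 247]
33 [84, 84, 85, 87, 86, 86, 85, 101, 102, 103, 101, 100, 101, 102, 99, 98, 97, 98, 96, 99, 97, 98, 96, 97, 99, 97, 95, 122, 247]
[array([321., 211.]), array([321., 222.])]
[259. 130.] [263. 131.]
[384. 130.] [380. 131.]
[160, 122, 125, 119, 97, 132, 132, 135, 128, 126, 122, 86, 83, 81, 69, 82, 81, 80, 81, 62, 62, 61, 80, 80, 80]
t 29.675 at [349.8 348.6 322.1] [-1.799e+02 -1.000e-01 -1.676e+02] w 42.5 F [ 0.7  0.2 -1.6] q7 0.88
shift mm [-1.4  0.7 -2.9] rot [-0.1 -0.1 -0.1]
[-5, -52] [1, -50] [7, -48] [12, -45] [-5, -40] [-1, -40] [3, -40] [7, -40] [11, -39] [14, -37] [18, -36] [22, -34] [10, -44] [16, -45] [21, -44] [27, -43]
```

Call:
carry_out:
  deltas: [0, 0, 0, -0.005, -0.052, 0, 1, 0, 0, 0, 0.001, -0.05, 0, 1, 0, 0, 0, 0.007, -0.048, 0, 1, 0, 0, 0, 0.012, -0.045, 0, 1, 0, 0, 0, -0.005, -0.04, 0, 1, 0, 0, 0, -0.001, -0.04, 0, 1, 0, 0, 0, 0.003, -0.04, 0, 1, 0, 0, 0, 0.007, -0.04, 0, 1, 0, 0, 0, 0.011, -0.039, 0, 1]

```text
clock: 30.8
eef_pos: [405.1, -43.0, 321.5]
tool_rot: [3.141, -0.003, -2.925]
force: [1.2, -0.1, -0.7]
width: 42.2
gripper_force: 61.4
```

Call:
carry_out:
  deltas: [0, 0, 0, 0.014, -0.037, 0, 1, 0, 0, 0, 0.018, -0.036, 0, 1, 0, 0, 0, 0.022, -0.034, 0, 1, 0, 0, 0, 0.01, -0.044, 0, 1, 0, 0, 0, 0.016, -0.045, 0, 1, 0, 0, 0, 0.021, -0.044, 0, 1, 0, 0, 0, 0.027, -0.043, 0, 1, 0, 0, 5.4, 0, 0, 0, 1, 0, 0, 5.4, 0, 0, 0, 1, 0, 0, 0, 0, 0, 0, 1, 0, 0, 0, 0, 0, 0, 1]

```text
clock: 32.17
eef_pos: [341.7, -345.2, 322.1]
tool_rot: [3.141, -0.001, -3.111]
force: [1.5, 0.7, -2.2]
width: 42.5
gripper_force: 61.4
```

```bash
python3 -c "
from h import *
to(342.2,-345.7,130,181.6)"
```

```text
t 32.175 at [ 341.7 -345.2  322.1] [ 1.799e+02 -1.000e-01 -1.783e+02] w 42.5 F [ 1.5  0.7 -2.2] q7 2.45
shift mm [ -0.8  -0.7 192.1] rot [ 0.1 -0.1  0.1]
```

Call:
carry_out:
  deltas: [0, 0, 0, -0.0008, -0.0007, 0.05, 1, 0, 0, 0, 0, 0, 0.05, 1, 0, 0, 0, 0, 0, 0.05, 1, 0, 0, 0, 0, 0, 0.035, 1, 0, 0, 0, 0, 0, 0.014, 1, 0, 0, 0, 0, 0, 0.005, 1, 0, 0, 0, 0, 0, 0, 1, 0, 0, 0, 0, 0, 0, 1]

```text
clock: 33.17
eef_pos: [343.4, -347.0, 119.9]
tool_rot: [-3.14, 0.002, -3.113]
force: [-0.2, 0.6, -1.6]
width: 42.2
gripper_force: 61.4
```

Call:
carry_out:
  deltas: [0, 0, 0, 0, 0, 0.003, 1, 0, 0, 0, 0, 0, 0.001, 1, 0, 0, 0, 0, 0, 0, 1]

```text
clock: 33.55
eef_pos: [342.7, -346.3, 114.8]
tool_rot: [3.142, -0.0, -3.113]
force: [0.5, 0.3, -1.4]
width: 42.0
gripper_force: 61.4
```

Call:
carry_out:
  deltas: [0, 0, 0, 0, 0, 0.002, 1, 0, 0, 0, 0, 0, 0.002, 1, 0, 0, 0, 0, 0, 0, 1]

```text
clock: 33.92
eef_pos: [342.6, -346.2, 110.5]
tool_rot: [3.141, -0.0, -3.113]
force: [0.4, -0.1, -1.5]
width: 42.4
gripper_force: 61.4
```

Call:
carry_out:
  deltas: [0, 0, 0, 0, 0, 0.001, 1, 0, 0, 0, 0, 0, 0.001, 1, 0, 0, 0, 0, 0, 0, 1]

```text
clock: 34.3
eef_pos: [342.7, -346.3, 108.7]
tool_rot: [3.141, -0.0, -3.113]
force: [0.2, -0.6, -1.9]
width: 42.3
gripper_force: 61.4
```

Call:
carry_out:
  deltas: [0, 0, 0, 0, 0, 0.001, 1, 0, 0, 0, 0, 0, 0, 1]

```text
clock: 34.55
eef_pos: [342.8, -346.4, 108.5]
tool_rot: [-3.142, 0.0, -3.113]
force: [-1.0, 1.2, 6.2]
width: 42.6
gripper_force: 62.5
```

Floor contact (6 N). I'll release and rise.

Call:
carry_out:
  deltas: [0, 0, 0, 0, 0, 0, -0.2, 0, 0, 0, 0, 0, 0, -0.3, 0, 0, 0, 0, 0, 0, -0.3, 0, 0, 0, 0, 0, -0.01, -0.3, 0, 0, 0, 0, 0, -0.04, -0.3, 0, 0, 0, 0, 0, -0.06, -0.3, 0, 0, 0, 0, 0, -0.06, -0.3, 0, 0, 0, 0, 0, -0.045, -0.3, 0, 0, 0, 0, 0, 0, -0.3, 0, 0, 0, 0, 0, 0, -0.3]

```text
clock: 35.8
eef_pos: [342.3, -345.9, 322.6]
tool_rot: [3.141, -0.0, -3.113]
force: [0.7, -0.0, -0.4]
width: 55.4
gripper_force: 0.0
```

```bash
python3 - <<'E'
from h import *
i,c,s=snap('t4');g=cv2.cvtColor(i,6).astype(int)
r=np.radians(1.6);U=np.array([np.cos(r),np.sin(r)]);V=np.array([-U[1],U[0]]);B=np.array([342.7,-346.3])
f=lambda P,z:proj(c,(*P,z))
print("exp corners z130",[f(B+a*U+b*V,130).round().tolist() for a,b in((-70,-22),(-70,22),(70,22),(70,-22))])
for a in(-64,64,-50,50):
    print("across y at x",a,[int(g[int(q[1]),int(q[0])]) for b in range(-40,41,4) for q in[f(B+a*U+b*V,130 if abs(a)>60 else 120)]])
print("along x",[int(g[int(q[1]),int(q[0])]) for a in range(-88,88,4) for q in[f(B+a*U+12*V,120)]])
m=((g<50)*255).astype(np.uint8);n,l,st,ce=cv2.connectedComponentsWithStats(m)
print([st[j].tolist() for j in range(1,n) if st[j,4]>300],[f(np.array([339.5+k*52*U[0],-253.7+k*52*U[1]]),138.5).round().tolist() for k in(1,-1)])
E
```

```text
35.8 [ 342.29340331 -345.86568895  322.62021943] [ 3.14098613e+00 -2.39813863e-04 -3.11308439e+00] [ 0.48  0.3   0.33  1.84 -0.11  1.02  2.46] [ 0.74540548 -0.0415523  -0.43516025]
exp corners z130 [[295.0, 136.0], [345.0, 136.0], [342.0, 284.0], [297.0, 284.0]]
across y at x -64 [154, 154, 154, 152, 152, 149, 149, 146, 146, 145, 145, 144, 144, 142, 141, 137, 81, 144, 142, 142, 140]
across y at x 64 [132, 134, 133, 134, 132, 134, 134, 135, 133, 133, 132, 132, 132, 128, 130, 127, 113, 130, 131, 129, 130]
across y at x -50 [151, 152, 151, 152, 151, 152, 151, 147, 122, 148, 147, 147, 126, 148, 145, 143, 143, 142, 141, 140, 139]
across y at x 50 [136, 136, 134, 134, 135, 136, 133, 133, 120, 132, 127, 132, 122, 132, 134, 130, 95, 131, 131, 131, 129]
along x [150, 150, 149, 147, 148, 141, 142, 149, 146, 147, 147, 147, 148, 145, 145, 143, 143, 143, 142, 142, 141, 140, 140, 137, 139, 104, 75, 75, 77, 77, 76, 78, 76, 133, 133, 132, 132, 131, 67, 128, 129, 130, 132, 131]
[[0, 32, 55, 19, 483], [401, 71, 51, 18, 713], [48, 117, 85, 81, 5490], [588, 132, 27, 65, 929], [395, 155, 44, 115, 2782], [0, 245, 640, 235, 74084]] [[417.0, 269.0], [426.0, 157.0]]
```

The bracket lies flat at the expected spot and the nut hasn't moved, so I'm handing in.

```bash
python3 -c "
from cell import ctrl
print(ctrl.finish_job())"
```

```text
the job is handed in; nothing more can be done
None
```

The job is handed in at about 36 s of the 72 s limit, with no verdict returned: nut and bracket laid flat in the tray, spacer drawn to the end stop, bystanders not approached but not re-measured at the end.

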